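Start the lamp supply and hold the flip mirror at its balance point

ROBOT

A 7-joint arm with a two-finger parallel gripper is mounted at the origin on the work surface. World frame = base frame: x ahead of the robot, y to its left, z up, the work surface at z = 0. Lengths are in m, angles in rad, forces in N, time in s.
With the tool pointing down it reaches from about 0.4 to 0.85 m from the base axis. Payload 10.4 kg.
Tool frame: the origin (TCP) lies on the centre line of the jaws, within the pads' length; the fingertips stand 8 mm ahead of it and the grasp point (between the pads) lies 11 mm behind it (r.finger_overhang is the distance from the TCP to the fingertips, in m); z points along the fingers, y is the line along which they close (so a half turn about z gives the same grasp; the last joint's range is limited). The gripper opens to 87 mm and grips with 3 to 60 N. Pads are 19 mm wide; open, the fingers measure 117 mm over their backs; the gripper's body (75 mm by 190 mm) begins 51 mm behind the grasp point.
Start: joints at [-1.356, 0.332, -0.065, 1.46, 0.022, 1.35, -0.088], TCP at [0.147, 0.607, 0.231] pointing down, gripper open.
Joint ranges: [-2.6, 2.6], [-0.5, 2.12], [-1.47, 1.34], [0.16, 2.42], [-1.27, 4.41], [0.06, 2.06], [-2.6, 2.6]. Speed limits (rad/s): [2.22, 2.22, 2.79, 2.79, 3.14, 3.14, 3.14].

INTERFACE

Orientations are given as a unit quaternion [x, y, z, w].
In Python, from bench import r, vision gives the robot as it stands.
- The arm moves only by the tool drive_tool, never from a script. Its argument "series" is a list of rows, each a list of 2 entries, a list of its own where there are three numbers: the shift along the world's x, y, z in cm, then the turn about the world's z in degrees. A call has exactly 10 rows; each row shifts and turns the commanded pose from where the row before left it; what a row does not reach is not made up. A row lasts 1/8 s, in which the tool goes at most 62.5 mm and 10.7 degrees, less where a joint would pass 70% of its speed; a pose out of reach is approached as far as the arm can. A call with a gripper value outside its range is refused whole. "hand" is the closure, from 0 (fully open) to 1 (shut), set as the call begins (left out, the last holds). The fingers move at their own pace and stop on an object; "newtons" is the grip in N (left out, the last holds). Time passes only in rows, so rows that do not move let the fingers close, or fill a call up. It gives the time, the measured TCP pose, the force, the opening and the grip force at its end, in the units of the state.
- r.read_state(): the state, without advancing time (a new reading comes with each control period).
- vision.camera(name): name is "scene" or "top" or "wrist"; returns a dict with "color" (400x640x3 uint8, red, green, blue), "intrinsics" (3x3 intrinsics, pixels), "k1" (the pictures are not rectified: a ray, as slopes to the right and down, at radius r is drawn at 1 + k1 r^2 times it, then the intrinsics apply), "R" (3x3) and "t" (3): a world point X has camera coordinates R X + t; the wrist camera has in their place "mount" (4x4, takes a point from camera to tool coordinates, whose origin is the TCP and whose axes are the flange's). Camera axes: x right, y down, z forward; pixel columns grow to the right and rows downward; lengths in m; the calibration is good to about 2 mm. A picture is of the moment at which its call begins: read the wrist's pose just before it. There is no depth.
- r.close_job(): hands the job in; it is judged then, once.
The state is a dict: "time": time; "joint_positions": joint angles; "joint_vel": joint speeds; "joint_torque": joint torques, N m; "ee_pos": TCP position; "eef_rot": TCP orientation; "ft_force": force on the tool from outside, world axes, zero at the start; "torque": the same for the moment, N m; "width": finger opening in m; "grip_force": force on a finger pad.
Only numpy, scipy, OpenCV 4.12 (cv2) and the standard library are available. Lean on these libraries where they do the work, as an engineer would, in place of code of your own. Each camera call takes 0.05 s, during which the arm holds its last target. There are 200 camera calls.

TASK

On the lamp supply press the long bar key, then the square key, then the round key, each right down and one at a time, letting each spring back before the next. Then grip the mirror flap by its side handle, swing it up until it stands straight up at its balance point, without letting it go over to the far side, and finish while still gripping it there firmly and motionless. Leave the glassware, the brass lamp and the other loose things where they are.

Things in the scene. Friction and masses are not known exactly. Their poses are not given: they have to be found in the camera images.
- key_bar_top (a point): centre of the top face of the long bar key (44 mm along its x, 12 mm wide), an ivory cap 12 mm proud of its own 56 mm square black module. Three such modules, 54 mm high including the base, stand 66 mm apart in a row on the grey lamp supply, their order changing; the key tops are about 66 mm above the bench. The point's z points up, its y along the row; it sinks with the key
- key_bar (a joint): how far the long bar key (44 mm along its x, 12 mm wide) is pressed: 0 up, 0.006 m right down; sprung, about 1.2 N to start and 4.8 N right down; springs back when let go
- key_square_top (a point): centre of the top face of the square key (24 x 24 mm), an ivory cap 12 mm proud of its own 56 mm square black module. Three such modules, 54 mm high including the base, stand 66 mm apart in a row on the grey lamp supply, their order changing; the key tops are about 66 mm above the bench. The point's z points up, its y along the row; it sinks with the key
- key_square (a joint): how far the square key (24 x 24 mm) is pressed: 0 up, 0.006 m right down; sprung, about 1.2 N to start and 4.8 N right down; springs back when let go
- key_round_top (a point): centre of the top face of the round key (32 mm across), an ivory cap 12 mm proud of its own 56 mm square black module. Three such modules, 54 mm high including the base, stand 66 mm apart in a row on the grey lamp supply, their order changing; the key tops are about 66 mm above the bench. The point's z points up, its y along the row; it sinks with the key
- key_round (a joint): how far the round key (32 mm across) is pressed: 0 up, 0.006 m right down; sprung, about 1.2 N to start and 4.8 N right down; springs back when let go
- flap_hinge (a point): middle of the hinge axis of the mirror flap, 100 mm above the bench, on the fixed stand (140 x 150 mm base plate, two uprights 114 mm tall at 60 mm either side of this point). Its y lies along the hinge axis (towards the side where the handle is), z up; the flap starts leaning to its -x side
- flap_angle (a joint): angle of the mirror flap about its hinge: 0 when it stands straight up, which is its balance point; negative leaning to the -x side of point flap_hinge, positive to the +x side; stops at -0.96 and +0.96 rad. The flap (96 mm wide, 8 mm thick, reaching 92 mm from the hinge, about 0.25 kg) turns freely and falls to a stop from either side of 0. It starts resting on the -0.96 stop
- flap: the mirror flap itself, a black-framed mirror with its handle rod; origin on the hinge axis, at its middle; z runs from the hinge to the free edge, y along the hinge towards the handle
- handle (a point): round steel handle rod of the flap, 12 mm thick, sticking out sideways from the flap's upper edge parallel to the hinge: its free part is about 82 mm long, with a 16 mm thick end collar over its last 6 mm. This point is on its axis, at the place to grip: 85 mm from the hinge axis and 90 mm along +y from the middle of the hinge. Its y runs along the rod, its z away from the hinge; the rod can turn between the fingers
- lamp: bystander: brass bayonet lamp socket with a small bulb, on a round 96 mm wooden swivel base, 129 mm tall, loose; origin under its centre
- jar: bystander: squat green glass specimen jar, 68 mm across, 85 mm tall, loose; origin under its centre
- rack: bystander: white ceramic test tube rack, 65 x 190 x 45 mm tall, loose; origin under its centre
- rod_a: bystander: glass stirring rod lying on the bench, 8 mm thick, 198 mm long along its y; origin under its middle
- rod_b: bystander: the other glass stirring rod, alike; origin under its middle
- funnel: bystander: black bakelite funnel standing on its 90 mm wide mouth, 105 mm tall, loose; origin under its centre
- beaker: bystander: glass beaker, 68 mm across, 85 mm tall, loose; origin under its centre
Things that resemble listed ones, but are neither listed nor needed, are in the scene too. What is shaped like the part that bears flap_hinge but blue or turquoise is not meant.

How it is judged:
On the way, in this order (a step that is already met when the one before it is completed fails the run):
1. the bar key is pressed right down (over 4.5 mm) with the other two up (value of joint key_bar above 0.0045 m and value of joint each of key_square, key_round below 0.002 m), for 0.05 s.
2. the square key is pressed right down (over 4.5 mm) with the other two up (value of joint key_square above 0.0045 m and value of joint each of key_bar, key_round below 0.002 m), for 0.05 s.
3. the round key is pressed right down (over 4.5 mm) with the other two up (value of joint key_round above 0.0045 m and value of joint each of key_bar, key_square below 0.002 m), for 0.05 s.
4. all keys are up and the flap is gripped by its handle at its balance point (value of joint flap_angle between -0.09 and 0.09 rad and velocity of joint flap_angle between -0.15 and 0.15 rad/s and contact force between flap and the fingers above 1 N and value of joint each of key_bar, key_square, key_round below 0.002 m), for 0.3 s.
At the end, for the whole second after the job is handed in: The flap stands within 0.09 rad of straight up and at rest (under 0.15 rad/s), its handle still gripped by the fingers with over 1 N, all three keys up (under 2 mm pressed); this holds through the last second (all of step 4); the arm keeps its last pose, push and grip.
It fails at once if two keys are pressed at once (both over 3 mm) (value of joint each of key_bar, key_square above 0.003 m or value of joint each of key_bar, key_round above 0.003 m or value of joint each of key_square, key_round above 0.003 m).
It fails at once if the flap goes over to the far side (beyond 0.35 rad past upright) (value of joint flap_angle above 0.35 rad).
It fails at once if a bystander is moved more than 20 mm (distance of any of lamp, jar, rack, rod_a, rod_b, funnel, beaker from where it was at the start of the episode above 0.02 m).
It fails at once if a standing bystander is tipped (over 0.3 rad) (angle between any of lamp, jar, rack, funnel, beaker's own z axis and vertical above 0.3 rad).
It also fails if it takes over 51 s, if anything falls off the work surface, if the arm or the gripper's body presses on something with over 40 N, if the wrist force passes 120 N, or if a joint passes its speed limit or range.

## Working session

There is one attempt and no reset: what is moved stays moved. The work goes in short steps, Python scripts to look and compute and a tool call to move; the robot and the scene stay as the last step left them, time stands still between calls to the robot, and variables do not carry over. Pictures are saved under pics/ and viewed, at most 10 in all, crops included, and the job is handed in when it is done.

Besides the shell and the picture viewer there is one more tool, called after "Emit:" as name([rows], argument=value, ...), one row to a line, values as JSON. drive_tool: Moves the arm, as the interface text tells. Its arguments: {"type":"object","properties":{"series":{"type":"array"},"hand":{"type":"number"},"newtons":{"type":"number"}},"required":["series"]}

```bash
mkdir -p pics; ls
cat > h.py <<'E'
import numpy as np, cv2, json
from bench import r, vision
def shot(name, fn):
    s=r.read_state(); c=vision.camera(name); c={k:np.array(v) for k,v in c.items()}
    c['pos']=np.array(s['ee_pos']); c['rot']=np.array(s['eef_rot'])
    np.savez('pics/'+fn+'.npz',**c); cv2.imwrite('pics/'+fn+'.png',c['color'][:,:,::-1]); return c
def load(fn): return dict(np.load('pics/'+fn+'.npz'))
def rt(c):
    if 'R' in c: return c['R'],c['t']
    from scipy.spatial.transform import Rotation as Ro
    M=c['mount']; A=Ro.from_quat(c['rot']).as_matrix()
    Rc=A@M[:3,:3]; p=c['pos']+A@M[:3,3]
    return Rc.T,-Rc.T@p
def D(c): return np.array([float(c['k1']),0,0,0,0])
def ray(c,uv):
    R,t=rt(c); n=cv2.undistortPoints(np.array(uv,float).reshape(-1,1,2),c['intrinsics'],D(c)).reshape(-1,2)
    d=np.c_[n,np.ones(len(n))]@R; return -R.T@t, d
def plane(c,uv,z):
    o,d=ray(c,uv); return o+d*((z-o[2])/d[:,2])[:,None]
def proj(c,X):
    R,t=rt(c); return cv2.projectPoints(np.array(X,float).reshape(-1,1,3),cv2.Rodrigues(R)[0],t,c['intrinsics'],D(c))[0].reshape(-1,2)
def tri(c1,u1,c2,u2):
    o1,d1=ray(c1,[u1]);o2,d2=ray(c2,[u2]);d1=d1[0];d2=d2[0]
    s=np.linalg.lstsq(np.c_[d1,-d2],o2-o1,rcond=None)[0]
    a=o1+d1*s[0];b=o2+d2*s[1];return (a+b)/2,np.linalg.norm(a-b)
E
python3 - <<'E'
from h import *
for n in ['scene','top']:
    c=shot(n,n+'0'); R,t=rt(c); print(n,-R.T@t,R[2],c['k1'])
s=r.read_state();print(s['time'],s['ee_pos'],s['eef_rot'],s['width'],s['ft_force'])
E
```

```text
pics
scene [ 1.08472354 -0.56126124  0.99885233] [-0.50456806  0.46378182 -0.72822901] 0.0018983332901779248
top [ 0.36103979 -0.00647869  1.66025936] [ 0.05904077  0.00722829 -0.9982294 ] -0.05296544234777871
0.1 [0.14715881 0.60708857 0.22982994] [ 1.18609168e-01  9.92940812e-01 -6.38623227e-04 -2.97124198e-05] 0.08736603554183213 [-0.35710232  0.27518835  0.02036548]
```

View pics/top0.png

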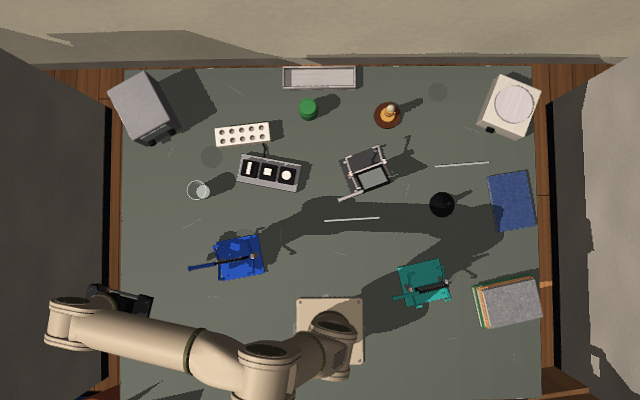

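View pics/scene0.png

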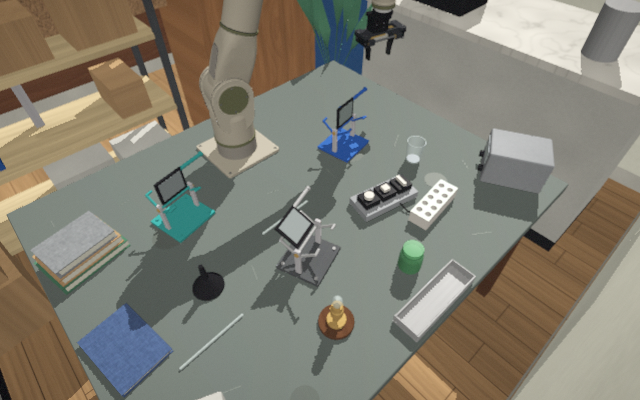

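The top view shows the lamp supply at (270,172). There are three flap stands: grey at (367,170), blue at (240,257) and turquoise at (425,283). The grey one is meant. In the scene view it's at (305,245), with the supply at (385,195). The close crop will check this choice.

Run:
```python
from h import *
t=load('top0');s=load('scene0')
a=cv2.resize(t['color'][140:215,230:420,::-1],None,fx=4.2,fy=4.2,interpolation=2)
b=cv2.resize(s['color'][165:290,265:425,::-1],None,fx=2.2,fy=2.2,interpolation=2)
b=cv2.copyMakeBorder(b,0,0,0,a.shape[1]-b.shape[1],0)
cv2.imwrite('pics/crop.png',np.vstack([a,b]));print(a.shape,b.shape)
# keys: white blobs in top within region
for c,(x0,x1,y0,y1) in ((t,(236,305,150,195)),(s,(345,425,175,220))):
    g=c['color'][y0:y1,x0:x1].astype(int).min(2); 
    n,l,st,ce=cv2.connectedComponentsWithStats((g>190).astype(np.uint8))
    for i in range(1,n):
        if st[i,4]>8:
            uv=ce[i]+[x0,y0]; m=np.argwhere(l==i)[:,::-1]; rc=cv2.minAreaRect(m.astype(np.int32)); print(uv,st[i],rc[1],rc[2],plane(c,[uv],.066)[0].round(4))
```

```text
(315, 798, 3) (275, 798, 3)
[248.58823529 167.58823529] [10 12  6 12 34] (2.941741943359375, 11.7669677734375) 11.309932708740234 [0.568  0.2742 0.066 ]
[267.07692308 171.20512821] [28 18  7  7 39] (6.0, 6.0) 90.0 [0.5547 0.2103 0.066 ]
[285.61403509 174.75438596] [46 21  8  9 57] (8.0, 7.0) 90.0 [0.5418 0.1464 0.066 ]
[400.58823529 179.        ] [51  0 10  9 34] (11.31370735168457, 2.8284268379211426) 45.0 [0.5682 0.275  0.066 ]
[385.16666667 186.61111111] [36  9  9  6 36] (7.071067810058594, 4.949747562408447) 45.0 [0.5566 0.2103 0.066 ]
[412.55555556 190.62962963] [65 12  7  8 27] (5.366562843322754, 6.708203315734863) 63.43495178222656 [0.6291 0.2616 0.066 ]
[368.87272727 194.23636364] [19 16 10  7 55] (6.0, 9.0) 90.0 [0.5436 0.1459 0.066 ]
[353.86666667 197.93333333] [ 7 21  4  5 15] (4.0, 3.0) 90.0 [0.522  0.0988 0.066 ]
[419.30625 208.375  ] [ 66  21  14  23 160] (22.0, 13.0) 90.0 [0.6914 0.2162 0.066 ]
[388.30769231 204.34615385] [33 25 21 10 26] (1.3416407108306885, 21.913467407226562) 63.43495178222656 [0.6147 0.1583 0.066 ]
```

View pics/crop.png

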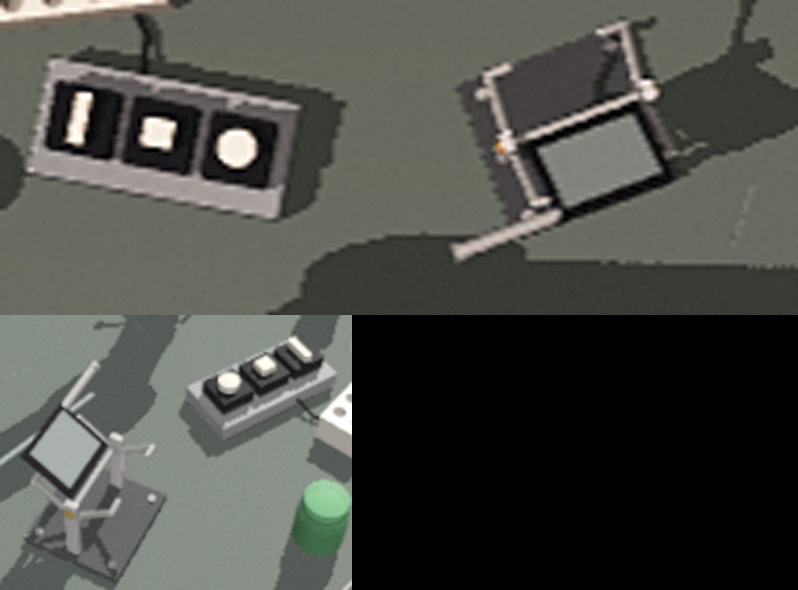

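Run:
```python
from h import *
t=load('top0');s=load('scene0')
f=lambda p:(p[0]/4.2+230-.4,p[1]/4.2+140-.4)
g=lambda p:(p[0]/2.2+265-.3,(p[1]-315)/2.2+165-.3)
he=f((457,252)); hs=f((560,213)); hA=f((505,147)); hB=f((650,92))
print('handle',plane(t,[he,hs],.149)); print('hinge/post tops',plane(t,[hA,hB],.114))
print('handle end tri',tri(t,he,s,g((97,365))))
P=plane(t,[hA,hB],.114); d=(P[0]-P[1])[:2]; L=np.linalg.norm(d); y=d/L; x=np.array([y[1],-y[0]]);
H=plane(t,[he,hs],.149); dh=(H[0]-H[1])[:2]; dh/=np.linalg.norm(dh)
print('len',L,'hinge y az',np.degrees(np.arctan2(*y[::-1])),'handle az',np.degrees(np.arctan2(*dh[::-1])))
m=P.mean(0)[:2]; print('hinge mid',m,'x',x)
print('pred grip', m+.09*y-.085*np.sin(.96)*x,'pred handle end',m+.130*y-.0696*x)
```

```text
handle [[ 0.44959401 -0.03269461  0.149     ]
 [ 0.47902788 -0.11265176  0.149     ]]
hinge/post tops [[ 0.5346609  -0.07224859  0.114     ]
 [ 0.57747183 -0.18798665  0.114     ]]
handle end tri (array([ 0.45097239, -0.03080395,  0.15096131]), np.float64(0.00476403942672342))
len 0.12340209048229842 hinge y az 110.29918262692061 handle az 110.20969896952876
hinge mid [ 0.55606637 -0.13011762] x [0.93789388 0.34692227]
pred grip [ 0.45953661 -0.06986381] pred handle end [ 0.44568906 -0.0323372 ]
```

Emit:
drive_tool([
  [[4,-3,0],-6],
  [[5,-4,0],-6],
  [[5,-4,0],-6],
  [[5,-4,0],-6],
  [[5,-4,0],-6],
  [[5,-4,0],-6],
  [[5,-4,0],-6],
  [[4,-3,-2],-6],
  [[3,-2,-3],-6],
  [[1,-1,-3],-6],
], hand=1, newtons=20)

```text
time: 1.35
ee_pos: [0.5617, 0.2808, 0.1493]
eef_rot: [0.602, 0.799, -0.0, 0.001]
ft_force: [0.4, 0.3, -1.1]
width: 0.0019
grip_force: 0.0
```

Emit:
drive_tool([
  [[0.6,-0.6,-1],2],
  [[0,0,-2],2],
  [[0,0,-2],0],
  [[0,0,-1.5],0],
  [[0,0,-0.7],0],
  [[0,0,-0.3],0],
  [[0,0,-0.3],0],
  [[0,0,-0.3],0],
  [[0,0,0],0],
  [[0,0,0],0],
])

```text
time: 2.6
ee_pos: [0.5663, 0.2774, 0.0701]
eef_rot: [0.571, 0.821, 0.0, 0.0]
ft_force: [-1.1, -0.2, 3.4]
width: 0.0006
grip_force: 1.9
```

Emit:
drive_tool([
  [[0,0,-0.2],0],
  [[0,0,-0.2],0],
  [[0,0,0],0],
  [[0,0,0],0],
  [[0,0,0],0],
  [[0,0,0],0],
  [[0,0,0],0],
  [[0,0,0],0],
  [[0,0,0],0],
  [[0,0,0],0],
])

```text
time: 3.85
ee_pos: [0.5664, 0.2774, 0.068]
eef_rot: [0.571, 0.821, 0.001, -0.0]
ft_force: [-8.8, -3.7, 24.7]
width: 0.0004
grip_force: 12.3
```

Run:
```python
from h import *
print(r.read_state()['ft_force'],r.read_state()['ee_pos']); c=shot('scene','s1')
cv2.imwrite('pics/s1c.png',cv2.resize(c['color'][120:240,320:460,::-1],None,fx=4,fy=4,interpolation=2))
```

```text
[-8.81081259 -3.70534317 24.71522241] [0.56643567 0.27740301 0.06802378]
```

View pics/s1c.png

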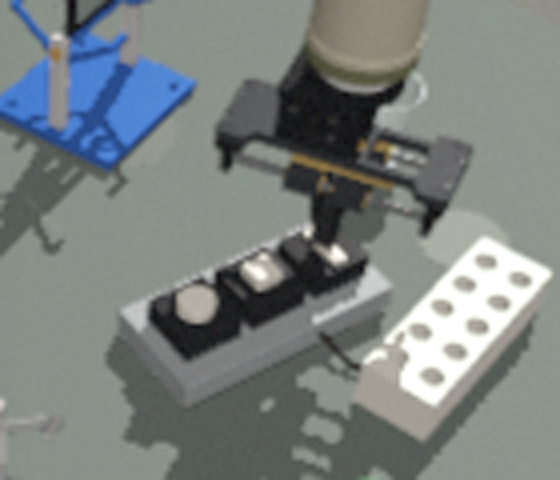

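The crop shows the closed fingers on the bar key at about (335,250), with the square (262,270) and round (195,303) keys still up. The 25 N reading means the bar key is on its stop.

Emit:
drive_tool([
  [[0,0,1.5],0],
  [[0,0,1.5],0],
  [[-0.5,-3.3,0],0],
  [[-0.6,-3.4,0],0],
  [[0,0,0],0],
  [[0,0,-1.5],0],
  [[0,0,-0.7],0],
  [[0,0,-0.4],0],
  [[0,0,-0.3],0],
  [[0,0,0],0],
])

```text
time: 5.15
ee_pos: [0.5545, 0.2112, 0.0681]
eef_rot: [0.571, 0.821, 0.0, -0.001]
ft_force: [-10.7, -0.8, 21.4]
width: 0.0005
grip_force: 10.7
```

Emit:
drive_tool([
  [[0,0,-0.1],0],
  [[0,0,0],0],
  [[0,0,0],0],
  [[0,0,0],0],
  [[0,0,1.5],0],
  [[0,0,1.5],0],
  [[-0.6,-3.2,0],0],
  [[-0.7,-3.2,0],0],
  [[0,0,0],0],
  [[0,0,-1.0],0],
])

```text
time: 6.4
ee_pos: [0.5427, 0.147, 0.0861]
eef_rot: [0.571, 0.821, 0.001, 0.0]
ft_force: [-0.1, 0.0, -0.4]
width: 0.0001
grip_force: 0.0
```

Emit:
drive_tool([
  [[0,0,-0.6],0],
  [[0,0,-0.6],0],
  [[0,0,-0.4],0],
  [[0,0,-0.3],0],
  [[0,0,-0.1],0],
  [[0,0,0],0],
  [[0,0,0],0],
  [[0,0,0],0],
  [[0,0,0],0],
  [[0,0,0],0],
])

```text
time: 7.65
ee_pos: [0.542, 0.1469, 0.0679]
eef_rot: [0.571, 0.821, 0.001, -0.001]
ft_force: [-13.0, -1.7, 29.3]
width: 0.0002
grip_force: 14.7
```

Emit:
drive_tool([
  [[0,0,2],0],
  [[0,0,5],0],
  [[-1,-2,5],0],
  [[-1.5,-4,3],0],
  [[-1.5,-4,0.5],0],
  [[-1.5,-4,0],0],
  [[-1.5,-4,0],0],
  [[-1.2,-3.6,0],0],
  [[0,0,0],0],
  [[0,0,0],0],
], hand=0.2)

```text
time: 8.9
ee_pos: [0.4603, -0.0693, 0.2206]
eef_rot: [0.571, 0.821, 0.0, 0.0]
ft_force: [0.5, -0.0, -0.2]
width: 0.0696
grip_force: 0.0
```

Run:
```python
from h import *
c=shot('wrist','w1');s=shot('scene','s2');t=shot('top','t2');print(c['pos'],c['rot'])
print(proj(c,[[.4605,-.069,.149],[.4507,-.032,.15],[.479,-.1127,.149]]))
cv2.imwrite('pics/mix.png',np.hstack([c['color'][:,:,::-1],]))
```

```text
[ 0.46025133 -0.06925732  0.22056554] [5.70773714e-01 8.21107369e-01 2.26447847e-04 5.94226003e-05]
[[320.32277341 212.27937331]
 [325.30825806 165.35823687]
 [322.75732653 264.91193532]]
```

View pics/w1.png

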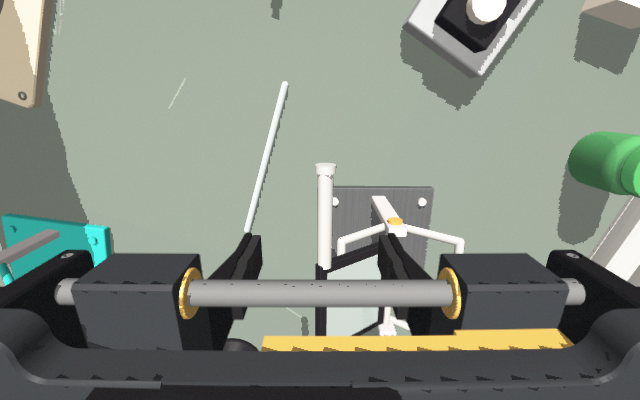

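The wrist view shows the steel rod from its collar at (325,165) to the flap at (325,265). That is about 4 mm towards the flap's +x side of my prediction, so I'll shift and descend.

Emit:
drive_tool([
  [[0.3,0.1,-2],0],
  [[0,0,-2],0],
  [[0,0,-2],0],
  [[0,0,-1.2],0],
  [[0,0,-0.7],0],
  [[0,0,-0.3],0],
  [[0,0,0],0],
  [[0,0,0],0],
  [[0,0,0],0],
  [[0,0,0],0],
])

```text
time: 10.3
ee_pos: [0.4632, -0.0688, 0.1388]
eef_rot: [0.571, 0.821, 0.0, 0.0]
ft_force: [0.4, 0.2, -0.4]
width: 0.0692
grip_force: 0.0
```

Emit:
drive_tool([
  [[0,0,0],0],
  [[0,0,0],0],
  [[0,0,0],0],
  [[0,0,0],0],
  [[0,0,0],0],
  [[0,0,0],0],
  [[0,0,0],0],
  [[0,0,0],0],
  [[0,0,0],0],
  [[0,0,0],0],
], hand=1, newtons=25)

```text
time: 11.55
ee_pos: [0.4643, -0.0684, 0.1387]
eef_rot: [0.571, 0.821, 0.001, 0.001]
ft_force: [6.9, 1.3, -5.9]
width: 0.011
grip_force: 25.0
```

Run:
```python
from h import *
c=shot('scene','s3');w=shot('wrist','w3');print(c['pos'])
a=cv2.resize(c['color'][130:290,230:360,::-1],None,fx=3,fy=3,interpolation=2)
b=cv2.resize(w['color'][130:400,180:480,::-1],(400,480))
cv2.imwrite('pics/s3c.png',np.hstack([a,b]))
```

```text
[ 0.46425568 -0.06837529  0.1387309 ]
```

View pics/s3c.png

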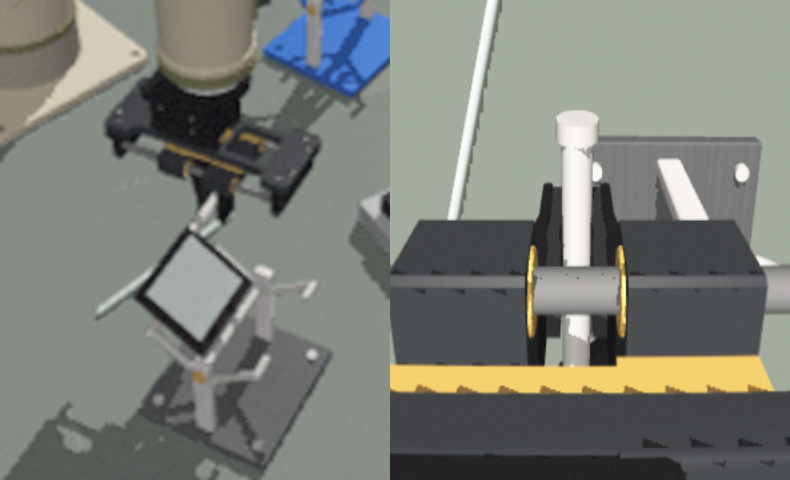

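The rod is gripped (opening 11 mm, 25 N), seen between the pads at (575,210) in the right half of the crop. Next I swing it up along the arc of 85 mm radius.

Emit:
drive_tool([
  [[0.39,0.14,0.54],0],
  [[0.43,0.16,0.51],0],
  [[0.46,0.17,0.47],0],
  [[0.5,0.18,0.43],0],
  [[0.53,0.2,0.38],0],
  [[0.55,0.2,0.34],0],
  [[0.58,0.21,0.29],0],
  [[0.6,0.22,0.24],0],
  [[0,0,0],0],
  [[0,0,0],0],
])

```text
time: 12.9
ee_pos: [0.5037, -0.0542, 0.1712]
eef_rot: [0.571, 0.821, 0.0, 0.0]
ft_force: [-3.3, -2.1, 6.4]
width: 0.0111
grip_force: 25.0
```

Emit:
drive_tool([
  [[0.6,0.23,0.18],0],
  [[0.6,0.23,0.13],0],
  [[0.6,0.23,0.08],0],
  [[0.5,0.18,0.02],0],
  [[0.2,0.07,0],0],
  [[0,0,0],0],
  [[0,0,0],0],
  [[0,0,0],0],
  [[0,0,0],0],
  [[0,0,0],0],
])

```text
time: 14.15
ee_pos: [0.5287, -0.045, 0.1746]
eef_rot: [0.571, 0.821, -0.0, 0.0]
ft_force: [-0.5, -5.0, 1.2]
width: 0.0108
grip_force: 25.0
```

Run:
```python
from h import *
c=shot('scene','s4');t=shot('top','t4');s=r.read_state();print(s['ee_pos'],s['ft_force'],s['grip_force'],s['width'])
a=cv2.resize(c['color'][150:290,240:370,::-1],None,fx=4,fy=4,interpolation=2)
b=cv2.resize(t['color'][140:210,330:400,::-1],(240,240),interpolation=2)
b=cv2.copyMakeBorder(b,0,a.shape[0]-240,0,0,0)
cv2.imwrite('pics/s4c.png',np.hstack([a,b]))
```

```text
[ 0.5286799  -0.04499314  0.17464835] [-0.0736271  -5.35937467  0.82833359] 25.007677674293518 0.010917264897471088
```

View pics/s4c.png

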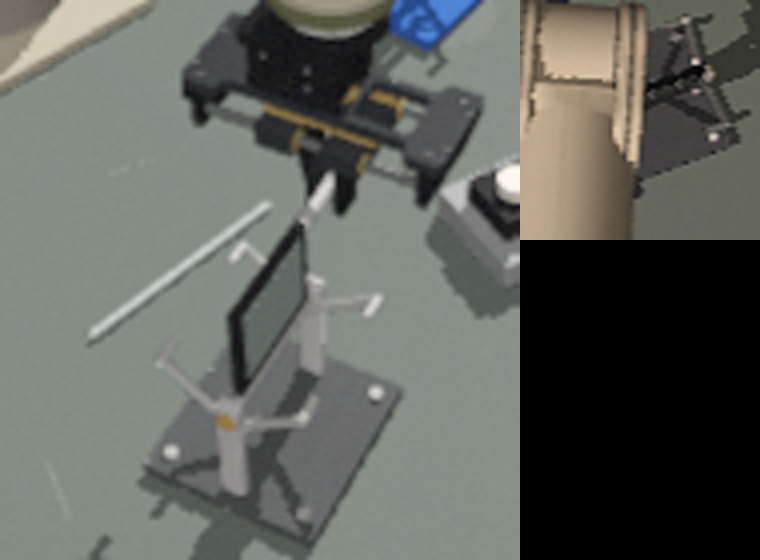

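The scene crop shows the flap nearly upright, its near edge running from (237,388) to (230,315) and the rod held at (322,195). I'll compare that edge with what an upright flap should give.

Run:
```python
from h import *
c=load('s4'); y=np.array([-.347,.938]);x=np.array([.938,.347])
h=np.array([.5287,-.045])-.09*y
for a in (-.15,-.014,.15):
    P=[[*(h-.048*y+l*np.sin(a)*x),.1+l*np.cos(a)] for l in (0.012,.092)]
    q=(proj(c,P)-[240,150])*4; print(a,q.round(),(q[1]-q[0]).round(1))
```

```text
-0.15 [[235. 389.]
 [214. 310.]] [-21.4 -78.8]
-0.014 [[237. 390.]
 [231. 316.]] [ -6.7 -73.7]
0.15 [[240. 391.]
 [251. 326.]] [ 11.3 -65.6]
```

The observed edge, (237,388) to (230,315), matches the prediction for -0.014 rad. The swept chord gives the same angle.

```bash
python3 -c "
from bench import r
s=r.read_state();print(s['time'],s['grip_force'],s['joint_vel']);print(r.close_job())"
```

```text
14.25 25.007677674293518 [-1.34364083e-03  2.08705611e-05 -5.51847968e-04  1.02745803e-03
 -7.84024179e-04  5.27214857e-04 -4.02452659e-04]
the job is handed in; nothing more can be done
None
```

I pressed the bar, square and round keys down to their stops in that order, then swung the mirror flap up and handed in at 14.25 s with it held at rest about 0.01 rad from upright with 25 N of grip; no verdict came back.

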